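Load a washed beaker into the bench dryer and hold the dryer shut

ROBOT

A 6-joint arm with a two-finger parallel gripper is mounted at the origin on a cart in front of the work surface, level with it; the furniture and walls round the work are solid. World frame = base frame: x ahead of the robot, y to its left, z up, the work surface at z = 0. Lengths are in m, angles in rad, forces in N, time in s.
With the tool pointing down it reaches from about 0.35 to 0.875 m from the base axis. Payload 15.5 kg.
Tool frame: the origin (TCP) lies on the centre line of the jaws, within the pads' length; the fingertips stand 17 mm ahead of it and the grasp point (between the pads) lies 2 mm behind it (tip_reach is the distance from the TCP to the fingertips, in m); z points along the fingers, y is the line along which they close (so a half turn about z gives the same grasp; the last joint's range is limited). The gripper opens to 85 mm and grips with 20 to 120 N. Pads are 22 mm wide; open, the fingers measure 114 mm over their backs; the gripper's body (76 mm by 85 mm) begins 54 mm behind the grasp point. The pads swing forward as they close: fully open they stand 13 mm farther back than shut.
Start: joints at [-1.44, 0.494, 1.345, -0, 1.302, -0.096], TCP at [0.141, -0.609, 0.248] pointing down, gripper open.
Joint ranges: [-2.91, 2.91], [-0.82, 2.16], [0.22, 2.67], [-1.22, 4.37], [0.12, 2.79], [-3.08, 3.08]. Speed limits (rad/s): [1.89, 1.89, 2.57, 3.01, 3.01, 3.01].

INTERFACE

Orientations are given as [roll, pitch, yaw] about the fixed x, y, z axes, in that order (R = Rz(yaw) Ry(pitch) Rx(roll)).
In Python, from rig import move_to, servo_line, goto_joints, release, grab, wait, solve_ik, get_obs, capture, Unreachable, finish_job, find_in, cut_out, tip_reach gives the robot as it stands. Calls block until the motion is done:
- move_to(position, orientation): joint-space move of the TCP to a pose.
- servo_line(position, rate=0.15, rotation=None, stop_force=None): straight line of the TCP; rotation=None keeps the orientation; rate is the mean speed in m/s. With stop_force (N) it stops when the force on the tool has changed by that much, and returns True; else False.
- goto_joints(angles): joint-space move.
- release() and grab(): open the fingers fully, or close them until they stop; the grip force is fixed at half the most.
- wait(seconds).
- solve_ik(position, orientation): joint angles nearest the present ones, or None.
- get_obs(): the state.
- capture(name): name is "scene" or "side" or "wrist"; returns a dict with "pixels" (384x512x3 uint8, blue, green, red), "range_z" (384x512 float32, m along the optical axis (not along the pixel's ray), 0 where there is no reading), "mtx" (3x3 intrinsics, pixels), "T" (4x4, takes a point from camera to world coordinates). Camera axes: x right, y down, z forward; pixel columns grow to the right and rows downward; lengths in m; the calibration is good to about 2 mm. A picture is of the moment at which its call begins.
A pose or a line that the arm cannot do raises Unreachable and nothing moves.
- finish_job(): hands the job in; it is judged then, once.
Trained networks look in a picture, given as the dict that the camera call returned (one of the last four; its "shot" number tells which), for a name from the list of things; names that differ only in an ending like _2 or _b are one class to them, and where a whole thing is asked for, a point or a joint stands for the part that bears it (a point fixed in the world has none). Each returns a list of dicts, best first, with "p" (0 to 1); they miss things now and then, are a little off and sometimes report something else, mostly with a low value. They report only what shows in the picture. A call takes as long as a camera call.
- find_in(picture, name): "extent" ([left, top, right, bottom] in pixels, round what is visible of it).
- cut_out(picture, name): "pixels" (384x512 bool, what is visible of it) and "extent" ([left, top, right, bottom] in pixels, round what is visible of it).
The state is a dict: "t": time; "joints": joint angles; "joint_velocities": joint speeds; "joint_efforts": joint torques, N m; "ee_pos": TCP position; "eef_rot": TCP orientation; "wrist_force": force on the tool from outside, world axes, zero at the start; "moment": the same for the moment, N m; "finger_gap": opening from 0.0 (shut) to 1.0 (fully open); "finger_force": force on a finger pad.
Only numpy, scipy, OpenCV 4.12 (cv2) and the standard library are available. Lean on these libraries where they do the work, as an engineer would, in place of code of your own. Each camera call takes 0.05 s, during which the arm holds its last target. There are 200 camera calls.

TASK

Load the bench dryer: put the small glass beaker that lies on its side upside down over the upright post of the dryer's lower half and let go of it, then lower the clear hood over it onto the two dowel pins. Press the hood down by its handle, firmly but without forcing it, until its white flange is flush on the metal block and the rubber seal is squeezed flat, and finish while still gripping the handle and pressing, as the seal springs up once released. Leave everything else on the bench where it is.

Things in the scene. Friction and masses are not known exactly. Their poses are not given: they have to be found in the camera images.
- beaker: Small clear glass beaker, 72 mm tall, wall 52 mm across outside, 44 inside, rim flared to 60, bottom 4 mm thick, 60 g. Origin: centre of its bottom's underside; z axis from bottom to mouth. It starts lying on its side on the bench, mouth away from the robot (+x, up to 0.35 rad to either side) and about 3 degrees upward.
- beaker_mid (a point): Centre of the beaker, on its axis 36 mm from its underside: where to grip it across its wall. Gripped with the fingers pointing ahead and about 45 degrees down, in the vertical plane of its axis, it comes mouth down when the gripper is rolled half a turn about its own finger direction.
- dryer: Lower half of the dryer, fixed: aluminium block 150 x 112 mm (x by y), flat top 22 mm above the bench. Origin: centre of its underside, on the bench; x points away from the robot within 0.4 rad, z up. Two steel dowels, 8 mm across, bullet-nosed, stand 14 mm above the block at x = -53 and +53 mm, y = 0. A small gas fitting sticks out of its +x end.
- post_top (a point): Centre of the flat top of the steel post in the middle of the block, 102 mm above the bench. The post is 30 mm across, its top chamfered, with a 44 mm collar 7 mm high at its foot. The inverted beaker hangs with its bottom on the post's top: its underside is then 106 mm above the bench, its rim 12 mm above the block.
- hood: Upper half of the dryer: clear hood, 87 mm across (78 inside, 93 high inside), on a white flange 128 x 97 mm (x by y), 12 mm thick, with two through holes 10 mm across at x = -53 and +53 mm. About 0.3 kg. It starts upright on the bench. Origin: centre of the flange's underside; z up. Fits either way round. On the free seal its origin is 25 mm above the bench, pressed home 22 mm.
- hood_handle (a point): Middle of the hood's black bar handle, 120 mm above the hood's underside. The bar is 16 mm thick along the hood's y (grip it there, from above), 52 mm long along x, and rises from the roof at 102 mm to 130 mm. A brass vent nipple 9 mm high stands on the roof beside the bar's +x end.
- gasket (a joint): How far the black rubber seal ring (93 mm across) round the post is squeezed, m: 0 = free, standing 3 mm proud of the block; 0.003 = flat. It acts as a spring of about 4 N/mm: the hood's weight alone squeezes it about 1 mm, flat takes about 12 N with that weight.
- amber_bottle: Bystander: brown bottle with a black cap, 52 mm across, 104 mm tall, standing at the back. Origin: centre of its underside.
- big_beaker: Bystander: larger glass beaker, 77 mm across, 95 mm tall, standing at the back. Origin: centre of its underside.
- white_tube: Bystander: red-capped white tube, 107 mm long, 20 mm thick, lying in front of the dryer. Origin: centre of its underside.
- blue_tube: Bystander: blue-capped white tube, 107 mm long, 20 mm thick, lying in front of the dryer. Origin: centre of its underside.

How it is judged:
On the way, in this order (a step that is already met when the one before it is completed fails the run):
1. the beaker hangs upside down on the post, let go (angle between beaker's own z axis and vertical above 2.98 rad and horizontal distance between beaker_mid and post_top below 0.012 m and z of beaker in the frame of dryer between 0.101 and 0.111 m and contact force between the fingers and beaker below 0.1 N and linear speed of beaker below 0.03 m/s), for 0.3 s.
2. the hood is down on both dowels, its flange on the seal (horizontal distance between hood and dryer below 0.004 m and angle between the x axis of hood and the x axis of dryer, either way round below 0.05 rad and angle between hood's own z axis and vertical below 0.05 rad and z of hood in the frame of dryer below 0.0265 m), for 0.1 s.
At the end, for the whole second after the job is handed in: Beaker upside down on the post (9 deg, 12 mm off axis, 5 mm in height), untouched by the fingers; hood on both dowels (4 mm, 0.05 rad), flange within 1.5 mm of the block, seal squeezed over 2.2 of 3 mm with over 7 N on the lower half, fingers still on the hood (angle between beaker's own z axis and vertical above 2.98 rad and horizontal distance between beaker_mid and post_top below 0.012 m and z of beaker in the frame of dryer between 0.101 and 0.111 m and contact force between the fingers and beaker below 0.1 N and horizontal distance between hood and dryer below 0.004 m and angle between the x axis of hood and the x axis of dryer, either way round below 0.05 rad and angle between hood's own z axis and vertical below 0.05 rad and value of joint gasket above 0.0022 m and z of hood in the frame of dryer below 0.0235 m and contact force between hood and dryer above 7 N and contact force between the fingers and hood above 3 N); the arm keeps its last pose, push and grip.
It fails at once if the hood is forced down on the lower half with more than 60 N (contact force between hood and dryer above 60 N).
It fails at once if another thing on the bench is moved by more than 30 mm (distance of any of amber_bottle, big_beaker, white_tube, blue_tube from where it was at the start of the episode above 0.03 m).
It also fails if it takes over 58 s, if anything falls off the work surface, if the arm or the gripper's body presses on something with over 40 N, if the wrist force passes 120 N, or if a joint passes its speed limit or range.

## Working session

There is one attempt and no reset: what is moved stays moved. The work goes in short steps, each a Python script; the robot and the scene stay as the last script left them, time stands still between calls to the robot, and variables do not carry over. Pictures are saved under pics/ and viewed, at most 10 in all, crops included, and the job is handed in when it is done.

```bash
mkdir -p pics; ls
cat > h.py <<'E'
import numpy as np, cv2
from rig import *
def pts(c, m):
    z=c["range_z"]; v,u=np.nonzero(m&(z>0)); z=z[v,u]; K=c["mtx"]
    p=np.c_[(u-K[0,2])*z/K[0,0],(v-K[1,2])*z/K[1,1],z]
    return p@c["T"][:3,:3].T+c["T"][:3,3]
E
python3 - <<'E'
from h import *
ims=[]
for n in ["scene","side"]:
    c=capture(n); ims.append(c["pixels"].copy())
    np.savez(n+"0.npz",**{k:c[k] for k in("pixels","range_z","mtx","T")})
    print(n,c["T"].round(3).tolist())
    for o in ["beaker","dryer","hood","hood_handle","white_tube","blue_tube","amber_bottle","big_beaker"]:
        r=cut_out(c,o)
        for d in r[:2]:
            P=pts(c,d["pixels"])
            if d["p"]<.3 or len(P)<5: continue
            print(o,round(d["p"],2),d["extent"],np.median(P,0).round(3),np.percentile(P,2,0).round(3),np.percentile(P,98,0).round(3))
cv2.imwrite("pics/a.png",ims[0]);cv2.imwrite("pics/b.png",ims[1])
o=get_obs();print(o["t"],o["eef_rot"],o["wrist_force"],tip_reach)
E
```

```text
pics
scene [[-0.516, -0.523, 0.678, -0.153], [-0.856, 0.333, -0.395, 0.468], [-0.019, -0.785, -0.619, 0.805], [0.0, 0.0, 0.0, 1.0]]
beaker 0.71 [159.3, 251.8, 189.5, 278.1] [0.508 0.312 0.048] [0.482 0.283 0.012] [0.555 0.34  0.058]
dryer 0.86 [243.6, 181.9, 286.8, 220.5] [ 0.617 -0.025  0.024] [ 0.55  -0.095  0.011] [0.703 0.035 0.102]
hood 0.81 [325.8, 165.2, 356.0, 194.3] [ 0.524 -0.28   0.102] [ 0.25  -0.313  0.004] [0.583 0.01  0.36 ]
hood 0.39 [219.9, 156.8, 240.8, 187.6] [ 0.774 -0.02   0.065] [ 0.756 -0.058  0.008] [0.828 0.009 0.096]
hood_handle 0.59 [325.7, 164.4, 353.9, 194.1] [ 0.523 -0.28   0.102] [ 0.493 -0.311  0.01 ] [ 0.582 -0.262  0.132]
white_tube 0.58 [275.6, 251.3, 287.8, 283.3] [0.378 0.058 0.016] [0.344 0.022 0.006] [0.411 0.094 0.021]
blue_tube 0.63 [240.8, 181.4, 285.5, 221.1] [ 0.618 -0.025  0.024] [ 0.55  -0.095  0.009] [0.707 0.035 0.101]
amber_bottle 0.71 [186.3, 172.4, 205.4, 201.4] [0.765 0.128 0.065] [0.755 0.103 0.008] [0.79  0.146 0.106]
amber_bottle 0.71 [224.2, 155.3, 243.1, 184.3] [ 0.773 -0.021  0.066] [ 0.756 -0.058  0.011] [0.827 0.009 0.096]
b
[... 696 characters left out ...]
1  -0.277  0.052] [ 0.453 -0.335  0.001] [ 0.574 -0.251  0.126]
white_tube 0.74 [314.8, 235.3, 341.2, 260.2] [0.379 0.06  0.013] [0.345 0.026 0.006] [0.412 0.096 0.019]
blue_tube 0.74 [308.8, 214.7, 349.1, 221.0] [ 0.389 -0.049  0.011] [ 0.335 -0.074 -0.004] [ 0.432 -0.04   0.018]
blue_tube 0.32 [313.6, 234.7, 342.0, 262.1] [0.377 0.061 0.012] [ 0.342  0.024 -0.002] [0.414 0.096 0.019]
amber_bottle 0.6 [160.1, 219.7, 182.7, 255.5] [0.775 0.136 0.064] [0.756 0.11  0.002] [0.8   0.146 0.104]
big_beaker 0.74 [167.9, 181.3, 195.2, 221.8] [ 0.788 -0.01   0.058] [ 0.757 -0.137 -0.002] [0.825 0.01  0.093]
0.9 [3.14156864e+00 8.53364239e-06 2.26811489e-01] [ 0.57033555  0.9701623  -0.04185407] 0.017
```

Run:
```python
import numpy as np,cv2
a=np.load("scene0.npz");b=np.load("side0.npz")
A=cv2.resize(a["pixels"][140:300,140:380],(800,533),interpolation=cv2.INTER_CUBIC)
B=cv2.resize(b["pixels"][110:340,140:360],None,fx=2.6,fy=2.6,interpolation=cv2.INTER_CUBIC)
cv2.imwrite("pics/a1.png",A);cv2.imwrite("pics/b1.png",B)
```

```text
(no output)
```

View pics/a1.png

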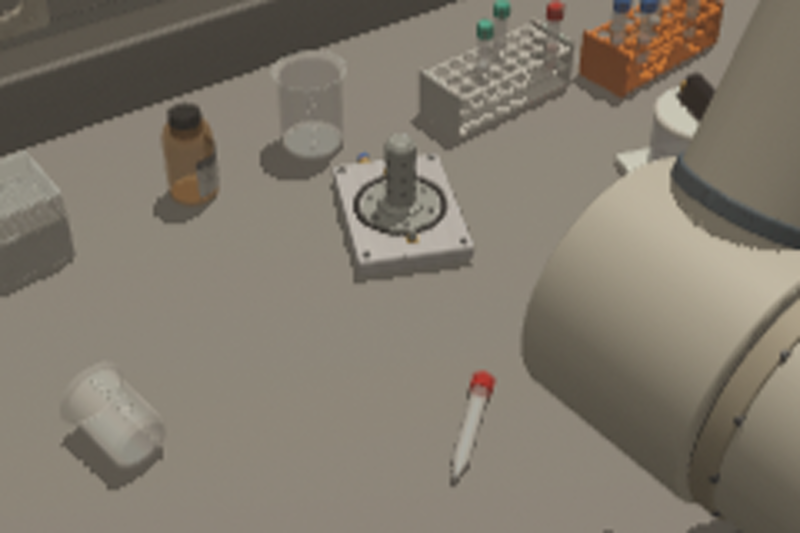

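View pics/b1.png

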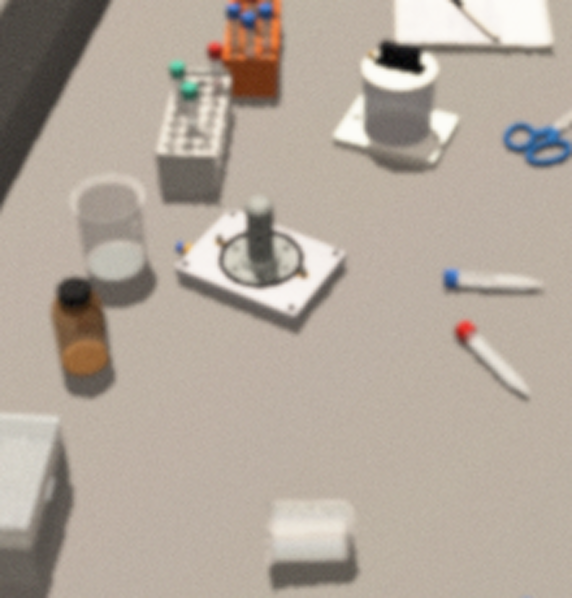

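The wide views show the beaker at scene px (175,265), with its mouth at upper left (+x). The dryer is at (265,200), the hood at (340,180), and the two tubes lie in front of the dryer. Next I'll take wrist close-ups of the hood, dryer and beaker in passing.

```bash
python3 - <<'E'
from h import *
rot=[np.pi,0,0.0]
for n,p in [("hood",[.50,-.29,.36]),("dryer",[.60,-.03,.36]),("beaker",[.49,.312,.30])]:
    try: move_to(p,rot)
    except Unreachable as e: print(n,"unreach"); p[2]-=.06; move_to(p,rot)
    c=capture("wrist"); np.savez("w_"+n+".npz",**{k:c[k] for k in("pixels","range_z","mtx","T")})
    cv2.imwrite(f"pics/w_{n}.png",c["pixels"])
    print(n,get_obs()["t"],c["T"].round(3).tolist())
    r=cut_out(c,n)
    for i,d in enumerate(r[:2]):
        P=pts(c,d["pixels"]); print(d["p"],d["extent"],np.median(P,0).round(3),np.percentile(P,2,0).round(3),np.percentile(P,98,0).round(3))
        if i==0: np.save("m_"+n+".npy",d["pixels"])
E
python3 -c "
import cv2,numpy as np
a=[cv2.imread(f'pics/w_{n}.png') for n in('hood','dryer','beaker')]
cv2.imwrite('pics/w1.png',cv2.resize(np.vstack([np.hstack(a[:2]),np.hstack([a[2],a[2]*0])]),(800,600),interpolation=cv2.INTER_AREA))"
```

```text
hood 2.7417 [[-0.001, -0.958, -0.288, 0.573], [-1.0, 0.0, 0.002, -0.29], [-0.002, 0.288, -0.958, 0.486], [0.0, 0.0, 0.0, 1.0]]
0.92 [228.3, 99.8, 296.7, 184.3] [ 0.527 -0.305  0.102] [ 0.466 -0.358  0.011] [ 0.577 -0.258  0.131]
dryer 3.9167 [[-0.001, -0.958, -0.287, 0.673], [-1.0, 0.0, 0.001, -0.03], [-0.001, 0.287, -0.958, 0.486], [0.0, 0.0, 0.0, 1.0]]
0.95 [210.0, 75.9, 301.2, 185.2] [ 0.639 -0.036  0.023] [ 0.558 -0.1    0.019] [0.713 0.028 0.102]
beaker 5.3833 [[-0.001, -0.958, -0.287, 0.564], [-1.0, 0.001, 0.002, 0.312], [-0.002, 0.287, -0.958, 0.426], [0.0, 0.0, 0.0, 1.0]]
0.98 [231.1, 108.8, 275.8, 168.1] [0.524 0.308 0.05 ] [0.486 0.281 0.003] [0.558 0.336 0.057]
```

View pics/w1.png

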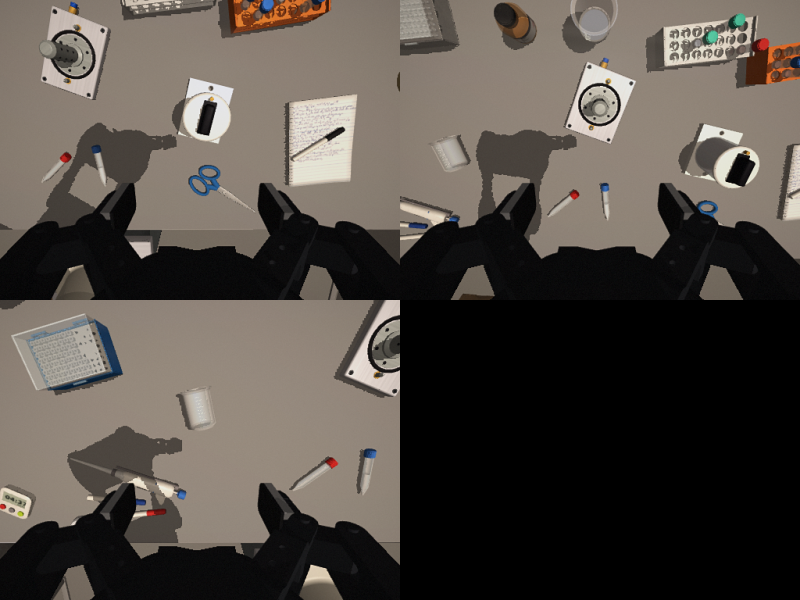

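The wrist views show the dryer, hood and beaker clearly, with the beaker's mouth pointing away and slightly left in the image. Now I'll fit the models.

```bash
cat > fit.py <<'E'
from h import *
from scipy.optimize import least_squares
L=lambda n:(lambda f:{k:f[k] for k in f})(np.load(f"w_{n}.npz"))
def rect(P,r=1):
    (c,s,a)=cv2.minAreaRect((P[:,:2]*1000).astype(np.float32)); 
    if s[0]<s[1]: s=s[::-1]; a+=90
    a=(np.radians(a)+np.pi/2)%np.pi-np.pi/2
    return np.array(c)/1000,s,a
def circ(P,R=None):
    f=lambda q:np.hypot(P[:,0]-q[0],P[:,1]-q[1])-(R or q[2])
    return least_squares(f,[*P[:,:2].mean(0),.02],loss="soft_l1",f_scale=.002).x
def band(P,a,b): return P[(P[:,2]>a)&(P[:,2]<b)]
if __name__=="__main__":
    c=L("dryer");K=cv2.dilate(np.load("m_dryer.npy").astype(np.uint8),np.ones((5,5)))>0
    P=pts(c,K); T=band(P,.018,.026); print("block z",np.median(T[:,2]),rect(T))
    # robust edge: density filter
    t=band(P,.097,.108); print("post",len(t),np.median(t[:,2]),t[:,:2].min(0),t[:,:2].max(0),rect(t))
    c=L("hood");K=cv2.dilate(np.load("m_hood.npy").astype(np.uint8),np.ones((5,5)))>0
    P=pts(c,K)
    h=band(P,.12,.136);print("handle",len(h),np.median(h[:,2]),rect(h))
    r=band(P,.095,.11);print("roof",np.median(r[:,2]),rect(r))
    f=band(P,.006,.018);print("flange",np.median(f[:,2]),rect(f))
    # model fit for the flange: corners visible?
    c=L("beaker");P=pts(c,np.load("m_beaker.npy"));P=P[P[:,2]>.03]
    def dec(q):
        a=q[2]; u=np.array([np.cos(a),np.sin(a)]);d=P[:,:2]-q[:2]; s=d@u; t=d@[-u[1],u[0]]
        return s,t
    def f(q):
        s,t=dec(q); z=.026+.052*(s+.036)
        R=np.where(s<.030,.026,.028)
        return np.hypot(t,P[:,2]-z)-R
    q=least_squares(f,[.52,.31,.1],loss="soft_l1",f_scale=.002).x
    s,t=dec(q);q0=q.copy()
    print("beaker",q,np.abs(f(q)).mean(),"s",np.percentile(s,[0,1,2,98,99,100]),"t",np.percentile(t,[1,99]), "zmax along s",[round(float(np.percentile(P[(s>x)&(s<x+.01),2],95)),4) for x in np.arange(-.04,.04,.01) if ((s>x)&(s<x+.01)).sum()>3])
    print("footprint",rect(P))
E
python3 fit.py
```

```text
block z 0.022414397734322217 (array([ 0.63964551, -0.03848855]), (168.51780700683594, 111.96700286865234), np.float64(-0.35873698673943366))
post 325 0.10144824778383732 [ 0.61660791 -0.04927455] [ 0.64519212 -0.02186903] (array([ 0.63087714, -0.03549587]), (28.560890197753906, 27.42357063293457), np.float64(0.015575309341516963))
handle 457 0.1298088625598946 (array([ 0.51480084, -0.30730524]), (51.49224090576172, 16.134098052978516), np.float64(-0.2229629090966867))
roof 0.10221566077848027 (array([ 0.51477112, -0.30767419]), (89.77269744873047, 89.25981140136719), np.float64(0.7880020691532734))
flange 0.012255255480931482 (array([ 0.51433087, -0.30706879]), (128.13111877441406, 96.92742156982422), np.float64(-0.23374072202823815))
beaker [0.52262031 0.308074   0.22141537] 0.0006164505452611612 s [-0.03897486 -0.037198   -0.03629685  0.03176394  0.03234712  0.03350239] t [-0.02515917  0.02493648] zmax along s [0.0521, 0.0528, 0.0536, 0.0539, 0.0548, 0.0553, 0.0562, 0.0601]
footprint (array([0.51969543, 0.30806421]), (72.2313461303711, 53.985565185546875), np.float64(0.23090500474427844))
```

```bash
cat >> h.py <<'E'
from scipy.spatial.transform import Rotation as Rn
BK=np.array([.5199,.3075,.028]); BY=.225; POST=np.array([.6309,-.0354]); DY=-.3587
def tool(yaw,down,s):
    "tool frame pointing ahead along yaw, 'down' rad below level; s=+-1 sense of y"
    z=np.array([np.cos(yaw)*np.cos(down),np.sin(yaw)*np.cos(down),-np.sin(down)])
    y=s*np.array([-np.sin(yaw),np.cos(yaw),0]); return np.c_[np.cross(y,z),y,z]
eul=lambda R:Rn.from_matrix(R).as_euler("xyz")
E
python3 - <<'E'
from h import *
D=np.pi/4
for s in (1,-1):
    G=tool(BY,D-.052,s); p=BK+.002*G[:,2]
    for k in (0,-.08): print(s,"grip",k,np.round(solve_ik(p+k*G[:,2],eul(G)) if solve_ik(p+k*G[:,2],eul(G)) is not None else np.nan,2))
    for y2 in (-.6,-.3,0,.3,.6):
        H=tool(y2,D,-s); 
        for z in (.07,.17):
            q=solve_ik(np.r_[POST,z]+.002*H[:,2],eul(H)); print(s,y2,z,None if q is None else np.round(q,2))
E
```

```text
1 grip 0 [0.57 0.89 2.16 3.52 0.75 1.52]
1 grip -0.08 [0.63 0.77 2.29 3.58 0.76 1.52]
1 -0.6 0.07 [ 0.07  0.75  1.98  4.23  0.52 -2.09]
1 -0.6 0.17 None
1 -0.3 0.07 [-0.07  0.74  2.08  3.5   0.48 -1.73]
1 -0.3 0.17 [-0.07  0.51  2.02  3.92  0.23 -2.17]
1 0 0.07 [-0.23  0.74  2.1   2.79  0.5  -1.43]
1 0 0.17 [-0.23  0.51  2.05  2.4   0.24 -1.01]
1 0.3 0.07 [-0.38  0.75  2.05  2.13  0.55 -1.15]
1 0.3 0.17 [-0.38  0.52  2.    1.65  0.46 -0.6 ]
1 0.6 0.07 [-0.47  0.76  1.93  1.56  0.67 -0.91]
1 0.6 0.17 [-0.47  0.55  1.89  1.27  0.71 -0.52]
-1 grip 0 [ 0.57  0.89  2.16  3.52  0.75 -1.62]
-1 grip -0.08 [ 0.63  0.77  2.29  3.58  0.76 -1.62]
-1 -0.6 0.07 [0.07 0.75 1.98 4.23 0.52 1.05]
-1 -0.6 0.17 None
-1 -0.3 0.07 [-0.07  0.74  2.08  3.5   0.48  1.41]
-1 -0.3 0.17 [-0.07  0.51  2.02  3.92  0.23  0.97]
-1 0 0.07 [-0.23  0.74  2.1   2.79  0.5   1.71]
-1 0 0.17 [-0.23  0.51  2.05  2.4   0.24  2.13]
-1 0.3 0.07 [-0.38  0.75  2.05  2.13  0.55  1.99]
-1 0.3 0.17 [-0.38  0.52  2.    1.65  0.46  2.54]
-1 0.6 0.07 [-0.47  0.76  1.93  1.56  0.67  2.24]
-1 0.6 0.17 [-0.47  0.55  1.89  1.27  0.71  2.62]
```

Run:
```python
from h import *
D=np.pi/4
G=tool(BY,D-.052,1); p=BK+.002*G[:,2]
pre=p-.08*G[:,2]
for up in (.15,.1,.06):
    try: move_to(pre+[0,0,up],eul(G)); print("up",up); break
    except Unreachable: print("no",up)
servo_line(pre,.2); servo_line(p,.12,stop_force=15); 
o=get_obs(); print(o["t"],o["ee_pos"],p)
grab(); o=get_obs(); print(o["t"],o["finger_gap"],o["finger_force"],o["wrist_force"])
servo_line(p+[0,0,.15],.15); o=get_obs(); print(o["t"],o["finger_gap"],o["finger_force"],np.round(o["joints"],2))
c=capture("side"); cv2.imwrite("pics/g.png",c["pixels"])
H=tool(.3,D,-1)
for z in (.17,.19): print(solve_ik(np.r_[POST,z]+.002*H[:,2],eul(H)))
```

```text
up 0.15
11.2917 [0.5208813  0.30761338 0.02679145] [0.52134836 0.30783149 0.0266612 ]
11.7083 0.5859052777732199 61.38792344748936 [-3.03739661 -0.49583555  6.80620455]
12.8583 0.5849870086946208 62.02799570140712 [0.57 0.5  2.1  3.91 0.37 1.07]
[-0.3778727   0.51986872  1.99810606  1.64769221  0.46091461 -0.60337347]
[-0.3778727   0.47818683  1.98184828  1.53078043  0.45984414 -0.47291121]
```

View pics/g.png

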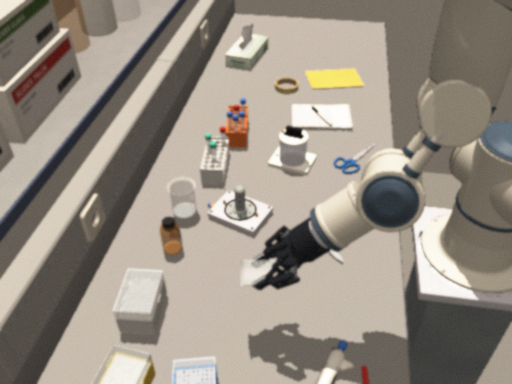

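The beaker is held at side px (255,270) with its mouth pointing away. Next I'll flip it above the post and measure it there.

Run:
```python
from h import *
D=np.pi/4; H=tool(.3,D,-1)
move_to(np.r_[POST,.175]+.002*H[:,2],eul(H)); wait(.2)
o=get_obs(); print(o["t"],o["finger_gap"],o["ee_pos"],o["wrist_force"])
for n in ("scene","side"):
    c=capture(n); cv2.imwrite(f"pics/h_{n}.png",cv2.resize(c["pixels"][100:300,130:390],(780,600),interpolation=cv2.INTER_CUBIC))
    for d in cut_out(c,"beaker")[:1]:
        P=pts(c,d["pixels"]);np.save(f"P_{n}.npy",P); print(n,d["p"],d["extent"],len(P),np.percentile(P,[2,50,98],axis=0).round(3).tolist())
```

```text
15.1583 0.5866813452415707 [ 0.63226418 -0.0345067   0.17361251] [ 0.18951416 -0.11179939 -1.63062307]
scene 0.75 [247.9, 149.9, 267.7, 178.3] 256 [[0.604, -0.049, 0.14], [0.619, -0.022, 0.167], [0.649, -0.005, 0.212]]
side 0.77 [223.8, 151.2, 251.9, 186.3] 526 [[0.606, -0.213, 0.005], [0.632, -0.016, 0.192], [0.691, -0.005, 0.21]]
```

View pics/h_side.png

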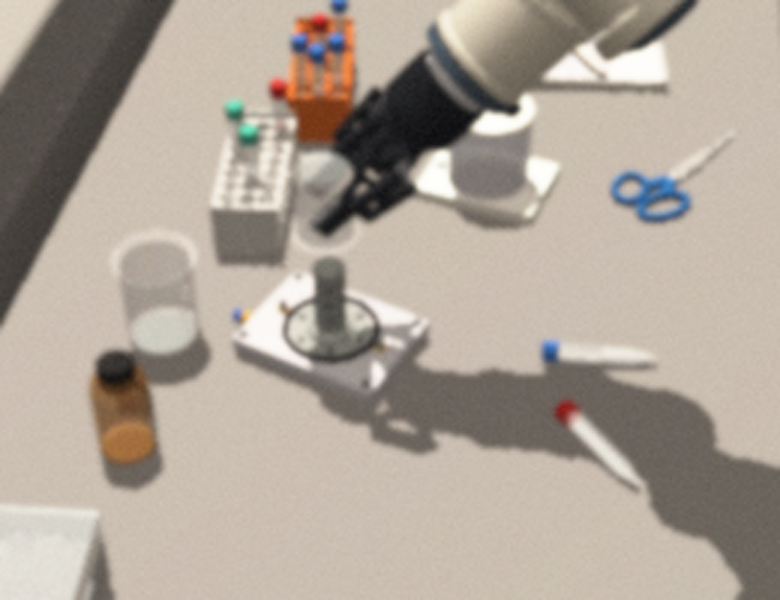

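View pics/h_scene.png

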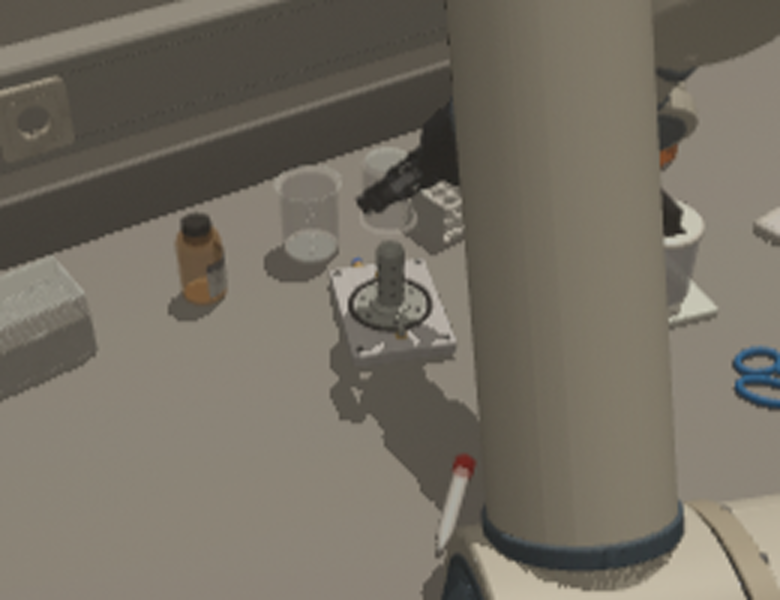

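The beaker is inverted, upright and in line with the post; its bottom measures z≈0.211 as expected. I'll lower it now.

Run:
```python
from h import *
H=tool(.3,np.pi/4,-1); p=np.r_[POST,.175]+.002*H[:,2]
print(servo_line(p-[0,0,.095],.15,stop_force=8))
print(servo_line(p-[0,0,.1065],.03,stop_force=3))
o=get_obs(); print(o["t"],o["ee_pos"],o["wrist_force"])
release(); e=get_obs()["ee_pos"]; servo_line(e-.09*H[:,2],.12); wait(.1)
c=capture("wrist"); cv2.imwrite("pics/w2.png",c["pixels"]); 
for n in ("wrist","side"):
    c=capture(n) if n=="side" else c
    if n=="side": sd=c["pixels"]
    for d in cut_out(c,"beaker")[:1]:
        P=pts(c,d["pixels"]); T=P[P[:,2]>.098]; print(n,d["p"],len(P),np.percentile(T,[2,50,98],axis=0).round(3).tolist(),np.median(P,0))
a=cv2.resize(sd[100:292,130:386],(512,384)); 
cv2.imwrite("pics/p.png",cv2.resize(np.hstack([a,cv2.imread("pics/w2.png")]),(800,300)))
print(get_obs()["t"])
```

```text
False
True
16.5083 [ 0.63288981 -0.03503633  0.06966671] [0.06248139 0.37660428 7.25680849]
wrist 0.77 5297 [[0.608, -0.057, 0.1], [0.628, -0.035, 0.106], [0.652, -0.012, 0.107]] [ 0.61994404 -0.03735838  0.10458376]
side 0.83 582 [[0.61, -0.053, 0.099], [0.632, -0.029, 0.103], [0.654, -0.01, 0.106]] [ 0.62933305 -0.01591778  0.07885025]
18.1583
```

View pics/p.png

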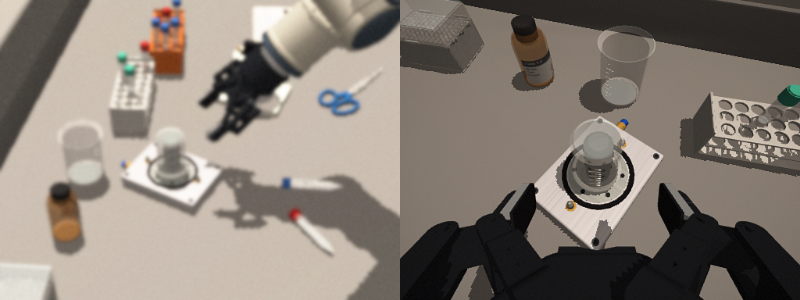

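The beaker hangs on the post: its bottom is at z≈0.106 and its centre within ~2 mm. Now the hood.

Run:
```python
from h import *
from fit import rect,band,circ
HD=np.array([.5146,-.3073]); HY=-.231
e=get_obs()["ee_pos"]; servo_line(e+[-.03,-.03,.12],.25)
rot=[np.pi,0,HY]
q=solve_ik(np.r_[HD,.24],rot); print(np.round(q,2))
move_to(np.r_[HD,.22],rot); wait(.2)
c=capture("wrist")
d=cut_out(c,"hood")[0]; P=pts(c,d["pixels"]); h=band(P,.124,.136); r=band(P,.096,.108); f=band(P,.006,.018)
print(d["p"],"handle",rect(h),np.median(h[:,2]),"roof",rect(r),"flange",rect(f))
servo_line(np.r_[HD,.122],.12,stop_force=10)
o=get_obs(); print(o["t"],o["ee_pos"],o["wrist_force"])
grab(); o=get_obs(); print(o["t"],o["finger_gap"],o["finger_force"],o["wrist_force"])
servo_line(np.r_[HD,.30],.15); wait(.2); o=get_obs(); print(o["t"],o["finger_gap"],o["ee_pos"],o["eef_rot"],o["wrist_force"])
for n in("wrist","side","scene"):
    c=capture(n)
    d=cut_out(c,"hood")[:1]
    if d:
        d=d[0];P=pts(c,d["pixels"]); np.savez(f"hl_{n}.npz",P=P,m=d["pixels"],**{k:c[k] for k in("pixels","range_z","mtx","T")})
        f=band(P,.184,.196); r=band(P,.272,.287)
        print(n,d["p"],len(f),len(r),"flange",len(f)>9 and rect(f),"roof",len(r)>9 and (rect(r),np.median(r[:,2])))
    cv2.imwrite(f"pics/hl_{n}.png",c["pixels"])
a=[cv2.imread(f"pics/hl_{n}.png") for n in("wrist","side")]
cv2.imwrite("pics/hl.png",cv2.resize(np.hstack(a),(800,300)))
```

```text
[-0.64  0.47  1.42 -0.    1.25  1.16]
0.74 handle (array([ 0.51498926, -0.30791733]), (51.30562973022461, 15.60767936706543), np.float64(-0.23769165466342557)) 0.12983538450170248 roof (array([ 0.51519952, -0.30735626]), (89.52003479003906, 88.9666748046875), np.float64(-0.5761381502156002)) flange (array([ 0.51427466, -0.30745355]), (128.3875732421875, 97.12328338623047), np.float64(-0.23374032255407506))
21.5583 [ 0.5149622  -0.30754805  0.12266948] [-0.49996159 -0.18564145 -0.20396745]
22.2 0.17466759042484584 62.8597891330719 [-1.48410457 -0.81835914  0.86771828]
23.7333 0.1733058466285698 [ 0.51445781 -0.3071812   0.29939712] [-3.14117277e+00  9.34411774e-04 -2.30981153e-01] [ 0.41486077  0.69587977 -3.92735407]
wrist 0.85 4026 8991 flange (array([ 0.55108984, -0.31516144]), (97.09639739990234, 52.102115631103516), np.float64(1.338097300227043)) roof ((array([ 0.5185528 , -0.30923096]), (89.8610610961914, 80.96625518798828), np.float64(0.9451131271336259)), np.float64(0.27981217404320213))
side 0.81 430 310 flange (array([ 0.51338501, -0.30495184]), (129.615234375, 105.37696075439453), np.float64(-0.21283916852885998)) roof ((array([ 0.51338507, -0.29572406]), (87.97972106933594, 76.4908218383789), np.float64(0.04156140848507439)), np.float64(0.27758559455478027))
scene 0.56 119 59 flange (array([ 0.45998285, -0.32648724]), (66.69207763671875, 35.863487243652344), np.float64(-1.1159138650919083)) roof ((array([ 0.48657211, -0.32458792]), (59.293399810791016, 17.313190460205078), np.float64(-0.8060018423289006)), np.float64(0.28047475171413927))
```

View pics/hl.png

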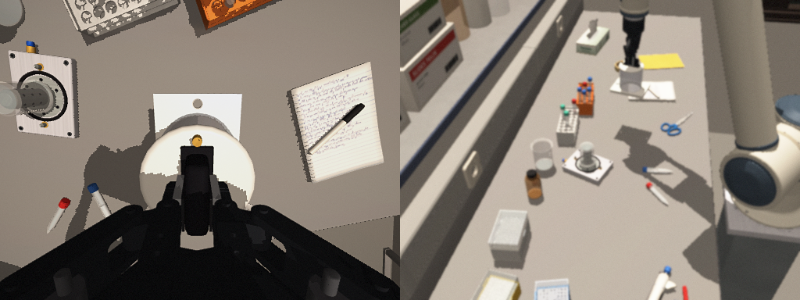

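The hood is held straight: the wrist flange fit puts its centre within 0.6 mm of the TCP and its yaw at -0.233. I'll carry it to the dryer and lower it, stopping on contact.

Run:
```python
from h import *
rot=[np.pi,0,DY]
servo_line(np.r_[POST,.30],.2,rotation=rot); wait(.2)
o=get_obs();print(o["t"],o["ee_pos"],o["eef_rot"],o["wrist_force"])
print(servo_line(np.r_[POST,.172],.12,stop_force=8)); wait(.2)
o=get_obs();print(o["t"],o["ee_pos"],o["wrist_force"])
print(servo_line(np.r_[POST,.150],.03,stop_force=5)); 
o=get_obs();print(o["t"],o["ee_pos"],o["wrist_force"],o["moment"],o["finger_gap"])
c=capture("side"); cv2.imwrite("pics/s3.png",cv2.resize(c["pixels"][100:292,130:386],(768,576)))
```

```text
25.8583 [ 0.63074401 -0.0359677   0.30004848] [ 3.14155330e+00  3.73121225e-06 -3.59453078e-01] [ 0.06777503 -0.30475145 -2.58891798]
False
27.275 [ 0.63114452 -0.03542629  0.17256465] [ 0.40577008  0.05656152 -2.86668937]
False
28.1583 [ 0.6309457  -0.03537115  0.15010834] [-0.16657388 -0.22346463 -2.38455906] [ 0.00829332 -0.06035085  0.0448938 ] 0.1761438454427055
```

View pics/s3.png

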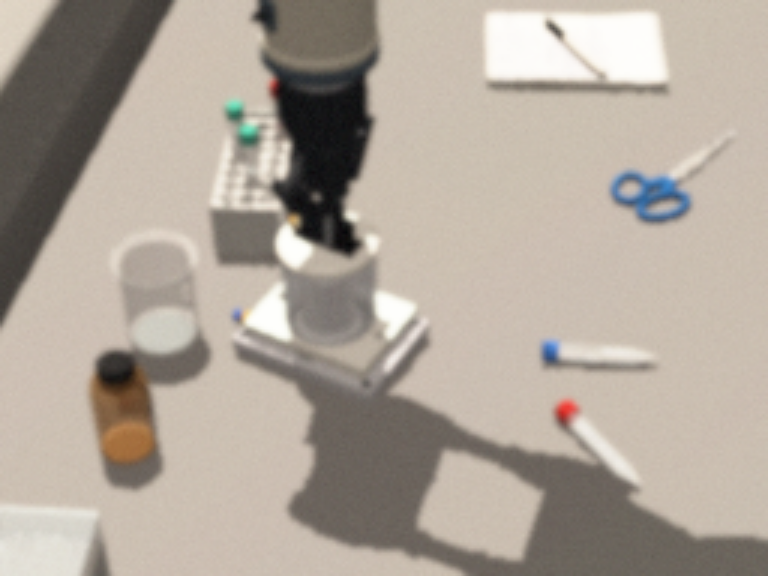

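The hood is on both dowels without resistance, about 5 mm above home. Pressing it down.

Run:
```python
from h import *
w0=get_obs()["wrist_force"][2]
print(servo_line(np.r_[POST,.1475],.02,stop_force=20)); wait(.25); o=get_obs();print(o["t"],o["ee_pos"],o["wrist_force"])
z=.1475
while z>.139:
    z-=.0005; servo_line(np.r_[POST,z],.01,stop_force=30); wait(.05); o=get_obs()
    f=o["wrist_force"][2]-w0; print(round(z,4),o["ee_pos"][2].round(4),round(f,1))
    if f>18: break
wait(.8); o=get_obs(); print(o["t"],o["ee_pos"],o["wrist_force"],o["finger_gap"],o["finger_force"])
```

```text
False
28.7333 [ 0.63089887 -0.03538991  0.14752495] [ 0.82297789 -0.16857608 -3.40830947]
0.147 0.147 0.3
0.1465 0.1466 2.6
0.146 0.1461 3.2
0.1455 0.1456 5.9
0.145 0.1451 6.6
0.1445 0.1446 8.0
0.144 0.1442 9.2
0.1435 0.144 14.7
0.143 0.1439 21.5
32.2333 [ 0.63094441 -0.03562226  0.14394253] [-6.172724   -1.99889395 17.17654023] 0.17575803210757662 65.22051930427551
```

The stiffness jump at TCP z≈0.144 marks the hard stop, with about 20 N of push. I'll check once with depth before handing in.

Run:
```python
from h import *
from fit import rect,band
c=capture("side"); d=cut_out(c,"hood")[0]; P=pts(c,d["pixels"])
f=band(P,.028,.042); print(d["p"],"flange z",np.median(f[:,2]),rect(f)); 
c=capture("wrist"); d=cut_out(c,"hood")[0]; P=pts(c,d["pixels"]); f=band(P,.028,.042); r=band(P,.115,.132)
print("flange z",np.median(f[:,2]),rect(f),"roof",np.median(r[:,2]))
b=band(pts(c,np.ones((384,512),bool)),.018,.027); print("block z",np.median(b[:,2]),len(b)); o=get_obs();print(o["wrist_force"])
print(finish_job())
```

```text
0.64 flange z 0.03226011678674823 (array([ 0.63014612, -0.03304045]), (132.11863708496094, 102.66578674316406), np.float64(-0.35690087032587847))
flange z 0.03445062455111572 (array([ 0.66637274, -0.04818168]), (97.25757598876953, 52.1514892578125), np.float64(1.2084717957510165)) roof 0.12441385957920253
block z 0.02208258657367898 3599
[-7.03475271 -3.18001432 17.93369953]
the job is handed in; nothing more can be done
None
```

The job is handed in at about 32 s of the 58 s allowed: the beaker is upside down on the post and let go. The hood is on both dowels and pressed flush, with the handle still gripped at about 20 N of push. The judge returned no verdict, so this rests on my last measurements.

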